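Zero the balance, stack the plates, record

TASK

Zero the empty bench balance by pressing the button under the hood of its stand fully down and letting it come back up. Then lay the long plate flat on the balance pan and the short plate flat on top of it, both squared up snug against the side fence and the end fence, and let go of them. Last, press the button fully down once more and release it to record the weight, with the stack still square and the bottle, the tin and the mould left where they stood.

Things in the scene. Friction and masses are not known exactly. Their poses are not given: they have to be found in the camera images.
- stand: Fixed grey sheet-metal button stand, foot 130 x 130 mm, 252 mm high; origin at the centre of its underside, x away from its front, z up. A box whose face slopes 40 deg from level looks to its -x (front) and up, and carries the button. A canopy covers the button from above and a wall 50 mm behind the origin closes the back; the sides are open.
- button_top (a point): Centre of the top face of the only push button: plain black round cap 40 mm across in a dark steel housing on the sloping face. The point's z axis points out of the button along its axis (40 deg from vertical, towards the stand's front); press along -z.
- hood_lip (a point): Middle of the lower front edge of the canopy over the button, 238 mm above the table. The canopy is level, 130 mm wide, and runs back from here to the rear wall. This edge passes about 70 mm from the button's axis, so a tool tilted along that axis fits under it.
- button (a joint): Travel of the push button in m: 0 is up (released), 0.008 fully down. Spring return; fully down takes about 5 N.
- balance: Fixed bench balance, 132 x 214 mm, steel pan 110 x 196 mm with its top 45 mm above the table; origin at the centre of its underside, y along its long side. On the pan stand dark steel fences 10 mm thick, 32 mm high: the side fence along y on the +x side, in two blocks with an 80 mm gap for a finger, and the end fence along x at the -y end.
- corner (a point): Where the fences' inner faces meet, at pan level; axes as the balance's, z up. Side fence face: x = 0, blocks at y = 0 to 25 and 105 to 155 mm, gap between. End fence face: y = 0, from x = -50 to 0 mm. Plates lie at x < 0, y > 0, length along y: squared, the long plate's centre is at (-30, 80) mm, the short one's at (-30, 60) mm.
- long_plate: Loose flat aluminium plate, 160 x 60 x 14 mm, about 0.36 kg, lying on the table; origin at the centre of its underside, x along its length, y along its width, z up. Can be grasped across its 60 mm width.
- short_plate: Loose flat aluminium plate, 120 x 60 x 14 mm, about 0.27 kg, otherwise as the long plate. The two may start in either place. The place at the left is near the room's big dark green drive unit, a box 286 mm high that fills the table at x > 0.485, y > 0.30 m.
- bottle: Bystander: small dropper bottle, 33 mm across, 102 mm tall, standing beside the stand; origin at the centre of its underside.
- tin: Bystander: white round tin, 56 mm across, 36 mm tall, standing beside the stand; origin at the centre of its underside.
- mould: Bystander: grey cylindrical sample mould, 76 mm across its foot, 70 mm tall, standing between the stand and the balance; origin at the centre of its underside. Behind the balance the room's shear box, with a drum hanging over it, fills the table at x > 0.57, y < -0.22 m.

How it is judged:
On the way, in this order (a step that is already met when the one before it is completed fails the run):
1. the button is pressed fully down while both plates are still away from the balance (value of joint button above 0.0065 m and horizontal distance between each of long_plate, short_plate and balance above 0.13 m), for 0.05 s.
2. the button has come back up (value of joint button below 0.0015 m), for 0.1 s.
3. the long plate lies on the pan squared against both fences, let go (x of long_plate in the frame of corner between -0.033 and -0.027 m and y of long_plate in the frame of corner between 0.077 and 0.083 m and z of long_plate in the frame of corner between -0.003 and 0.003 m and angle between the x axis of long_plate and the y axis of corner, either way round below 0.03 rad and angle between long_plate's own z axis and vertical below 0.03 rad and contact force between the fingers and long_plate below 0.3 N), for 0.2 s.
4. the short plate lies on it squared against both fences, both let go (all of step 3 and x of short_plate in the frame of corner between -0.033 and -0.027 m and y of short_plate in the frame of corner between 0.057 and 0.063 m and z of short_plate in the frame of corner between 0.011 and 0.017 m and angle between the x axis of short_plate and the y axis of corner, either way round below 0.03 rad and angle between short_plate's own z axis and vertical below 0.03 rad and contact force between the fingers and short_plate below 0.3 N), for 0.2 s.
5. the button is pressed fully down again with the stack in place (value of joint button above 0.0065 m and x of long_plate in the frame of corner between -0.033 and -0.027 m and y of long_plate in the frame of corner between 0.077 and 0.083 m and z of long_plate in the frame of corner between -0.003 and 0.003 m and angle between the x axis of each of long_plate, short_plate and the y axis of corner, either way round below 0.03 rad and angle between each of long_plate, short_plate's own z axis and vertical below 0.03 rad and x of short_plate in the frame of corner between -0.033 and -0.027 m and y of short_plate in the frame of corner between 0.057 and 0.063 m and z of short_plate in the frame of corner between 0.011 and 0.017 m), for 0.05 s.
At the end, for the whole second after the job is handed in: The button is up again. Long plate flat on the pan, short plate flat on it, both within 3 mm of the side and end fences, turned under 0.03 rad from them, let go and at rest. (Each press: at least 6.5 of 8 mm.) (all of step 4 and value of joint button below 0.0015 m and linear speed of each of long_plate, short_plate below 0.01 m/s); the robot touches nothing.
It fails at once if the bottle is moved by more than 25 mm or tipped (distance of bottle from where it was at the start of the episode above 0.025 m or angle between bottle's own z axis and vertical above 0.35 rad).
It fails at once if the tin is moved by more than 25 mm or tipped (distance of tin from where it was at the start of the episode above 0.025 m or angle between tin's own z axis and vertical above 0.35 rad).
It fails at once if the mould is moved by more than 25 mm or tipped (distance of mould from where it was at the start of the episode above 0.025 m or angle between mould's own z axis and vertical above 0.35 rad).
It also fails if it takes over 72 s, if anything falls off the work surface, if the arm or the gripper's body presses on something with over 40 N, if the wrist force passes 120 N, or if a joint passes its speed limit or range.

ROBOT

A 6-joint arm with a two-finger parallel gripper is mounted at the origin on a cart in front of the work surface, level with it; the furniture and walls round the work are solid. World frame = base frame: x ahead of the robot, y to its left, z up, the work surface at z = 0. Lengths are in m, angles in rad, forces in N, time in s.
With the tool pointing down it reaches from about 0.25 to 0.775 m from the base axis. Payload 4 kg.
Tool frame: the origin (TCP) lies midway between the tips of the shut fingers; the grasp point (between the pads) lies 19 mm behind it (robot.tcp_to_grasp is the distance from the TCP to the grasp point, in m); z points along the fingers, y is the line along which they close (so a half turn about z gives the same grasp; the last joint's range is limited). The gripper opens to 94 mm and grips with 3 to 60 N. Pads are 16 mm wide; open, the fingers measure 119 mm over their backs; the gripper's body (75 mm by 177 mm) begins 78 mm behind the grasp point.
Start: joints at [-1.37, 0.087, 1.371, -0, 1.684, -0.103], TCP at [0.165, -0.525, 0.206] pointing down, gripper open.
Joint ranges: [-3.1, 3.1], [-0.76, 2.03], [0.27, 2.55], [-1.08, 4.22], [0.17, 2.65], [-2.57, 2.57]. Speed limits (rad/s): [2.79, 2.79, 3.14, 3.14, 3.14, 3.14].

INTERFACE

Orientations are given as [roll, pitch, yaw] about the fixed x, y, z axes, in that order (R = Rz(yaw) Ry(pitch) Rx(roll)).
In Python, from bench import robot, viewer gives the robot as it stands. The module is installed in compiled form; this text tells all that it offers.
- The arm moves only by the shell command python3 -m handwheel 'ROWS' [OPENING]. ROWS is JSON, a list of rows, each a list of 6 numbers: the shift along the tool's x, y, z in units of 0.2 m (1.0 is 0.2 m), then the turn, a rotation vector about the tool's x, y, z in units of 30 degrees (1.0 is 30 degrees). In form: [[x, y, z, wx, wy, wz], ...]. A call has 1 to 10 rows; each row is the pose to reach, as a shift and turn from the pose commanded when the call began, along the tool's axes at that moment; what a row does not reach only later rows make up. A row lasts 1/12 s, in which the tool goes at most 41.7 mm and 7.16 degrees, less where a joint would pass 70% of its speed; a pose out of reach is approached as far as the arm can. A call with a number of a shift or a turn outside -1 to 1 is refused whole. A call with a gripper value outside its range is refused whole. OPENING is the gripper's target within -1 to 1 (shut at 1, half-way at 0, fully open at -1), set as the call begins (- or left out, the last holds). The fingers move at their own pace and stop on an object; the grip force is fixed at half the most. Time passes only in rows, so rows that repeat a pose let the fingers close. It gives the time, the measured TCP pose, the force, the opening and the grip force at its end, in the units of the state.
- robot.get_obs(): the state, without advancing time (a new reading comes with each control period).
- viewer.snapshot(name): name is "scene" or "top" or "wrist"; returns the picture (480x640x3 uint8, red, green, blue); there is no depth.
- viewer.calibration(name): a dict with "fx", "fy", "cx", "cy" (pixels), "R" (3x3) and "t" (3): a world point X has camera coordinates R X + t. Camera axes: x right, y down, z forward; pixel columns grow to the right and rows downward; lengths in m; the calibration is good to about 2 mm. A picture is of the moment at which its call begins: read the wrist's pose just before it. calibration takes no time and is no camera call; for the wrist camera it gives the pose at the moment of the call.
- robot.close_job(): hands the job in; it is judged then, once.
The state is a dict: "time": time; "joint_positions": joint angles; "qvel": joint speeds; "joint_torque": joint torques, N m; "tool_pos": TCP position; "ee_rot": TCP orientation; "wrist_force": force on the tool from outside, world axes, zero at the start; "wrist_torque": the same for the moment, N m; "width": finger opening in m; "finger_force": force on a finger pad.
Only numpy, scipy, OpenCV 4.12 (cv2) and the standard library are available. Lean on these libraries where they do the work, as an engineer would, in place of code of your own. Each camera call takes 0.05 s, during which the arm holds its last target. There are 200 camera calls.

## Working session

There is one attempt and no reset: what is moved stays moved. The work goes in short steps, Python scripts to look and compute and a shell command to move; the robot and the scene stay as the last step left them, time stands still between calls to the robot, and variables do not carry over. Pictures are saved under pics/ and viewed, at most 13 in all, crops included, and the job is handed in when it is done.

```bash
mkdir -p pics; cat > h.py <<'E'
import numpy as np, cv2
from scipy.spatial.transform import Rotation as Ro
from bench import robot, viewer
def snap(n,f):
    c=viewer.calibration(n); im=viewer.snapshot(n); cv2.imwrite('pics/'+f,im[:,:,::-1]); return im,c
def ray(c,u,v,z):
    R=np.array(c['R']);t=np.array(c['t']);o=-R.T@t
    d=R.T@np.array([(u-c['cx'])/c['fx'],(v-c['cy'])/c['fy'],1]); return o+d*(z-o[2])/d[2]
def proj(c,X):
    p=np.array(c['R'])@np.array(X)+np.array(c['t']); return [c['fx']*p[0]/p[2]+c['cx'],c['fy']*p[1]/p[2]+c['cy']]
def delta(pos,R):
    "shift/turn in command units from current measured pose to target"
    o=robot.get_obs(); R0=Ro.from_euler('xyz',o['ee_rot'])
    return np.round(np.r_[R0.inv().apply(np.array(pos)-o['tool_pos'])/.2,(R0.inv()*R).as_rotvec()/np.radians(30)],3)
E
python3 - <<'E'
from h import *
np.set_printoptions(precision=4,suppress=True)
for n in('scene','top'):
    im,c=snap(n,n+'0.png'); print(n,c)
o=robot.get_obs(); print({k:np.round(v,3) for k,v in o.items()})
import pickle
E
```

```text
scene {'fx': 592.8681524294293, 'fy': 592.8681524294293, 'cx': 329.21530354441643, 'cy': 235.3197818944758, 'R': array([[-0.8785, -0.4775, -0.0167],
       [-0.2136,  0.4237, -0.8802],
       [ 0.4274, -0.7697, -0.4743]]), 't': array([0.4486, 0.2695, 1.1468])}
top {'fx': 484.68421148494247, 'fy': 484.68421148494247, 'cx': 314.1879749061818, 'cy': 237.7260618992545, 'R': array([[ 0.026 , -0.9995, -0.0156],
       [-0.9834, -0.0228, -0.1799],
       [ 0.1795,  0.0201, -0.9836]]), 't': array([-0.0439,  0.5654,  1.0339])}
{'time': np.float64(0.1), 'joint_positions': array([-1.37 ,  0.088,  1.372, -0.   ,  1.684, -0.103]), 'qvel': array([-0.001, -0.001, -0.003,  0.   ,  0.001, -0.001]), 'joint_torque': array([  0.003, -34.125, -30.33 ,   0.072,   0.03 ,  -0.   ]), 'tool_pos': array([ 0.164, -0.524,  0.204]), 'ee_rot': array([-3.14 , -0.   ,  0.304]), 'wrist_force': array([-0.396, -0.58 ,  1.06 ]), 'wrist_torque': array([ 0.05 , -0.023, -0.014]), 'finger_force': np.float64(0.0), 'width': np.float64(0.094)}
```

View pics/top0.png

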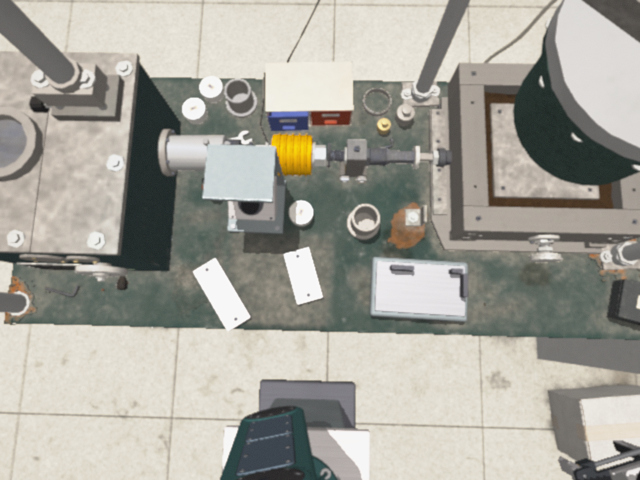

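View pics/scene0.png

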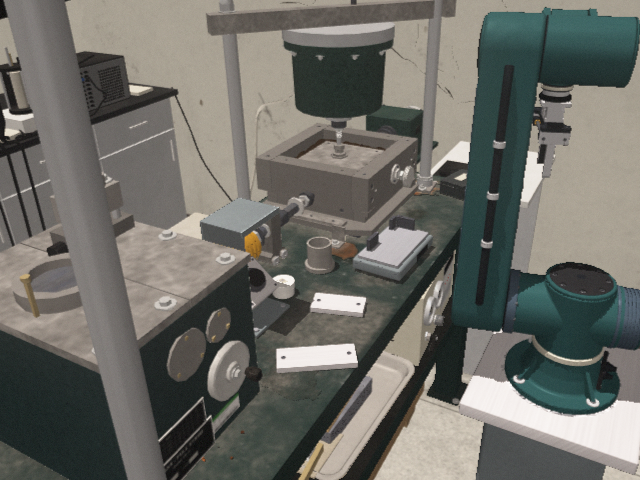

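Top view: the long plate is at about (221,294), the short plate at (303,276) and the balance at (419,289), with the side fence along its upper edge and the end fence at right (463,285). The canopy is at (240,172), the button at (250,207), the tin at (301,213) and the mould at (364,221). The bottle isn't visible yet.

```bash
python3 - <<'E'
from h import *
np.set_printoptions(precision=4,suppress=True)
im=cv2.imread('pics/top0.png'); c=viewer.calibration('top')
g=im.min(2)
def rect(mask,z,name,lo):
    cs,_=cv2.findContours(mask,cv2.RETR_EXTERNAL,cv2.CHAIN_APPROX_NONE)
    for k in cs:
        if cv2.contourArea(k)<lo: continue
        P=np.array([ray(c,u,v,z)[:2] for u,v in k[:,0].astype(float)],np.float32)*1000
        r=cv2.minAreaRect(P); print(name,np.round(r[0],1),np.round(r[1],1),round(r[2],1), cv2.boundingRect(k))
m=np.zeros_like(g); m[240:328,190:335]=(g[240:328,190:335]>190)*255
rect(m,.014,'plate',500)
m=np.zeros_like(g); m[250:325,365:475]=(g[250:325,365:475]>110)*255
rect(m,.045,'pan',2000)
hsv=cv2.cvtColor(im,cv2.COLOR_BGR2HSV)
m=np.zeros_like(g); m[140:205,195:285]=(g[140:205,195:285]>130)*255
rect(m,.252,'canopy',1000)
for n,p,z in(('tin',(301,211),.036),('mould',(364,220),.07),('button',(251,207),.16)): print(n,ray(c,*p,z))
cr=cv2.resize(im[130:330,180:480],None,fx=2.66,fy=2.66,interpolation=cv2.INTER_CUBIC); cv2.imwrite('pics/crop.png',cr)
E
```

```text
plate [439.1 179.6] [160.9  61.4] 33.6 (193, 258, 57, 70)
plate [485.6  -4.9] [121.2  61.7] 17.0 (284, 247, 39, 58)
pan [ 459.1 -270.3] [226.9 140.9] 88.1 (370, 256, 105, 69)
canopy [651.8 119.1] [124.8 152.2] 1.3 (195, 140, 81, 65)
tin [0.6307 0.0022 0.036 ]
mould [ 0.6052 -0.1394  0.07  ]
button [0.6071 0.0982 0.16  ]
```

View pics/crop.png

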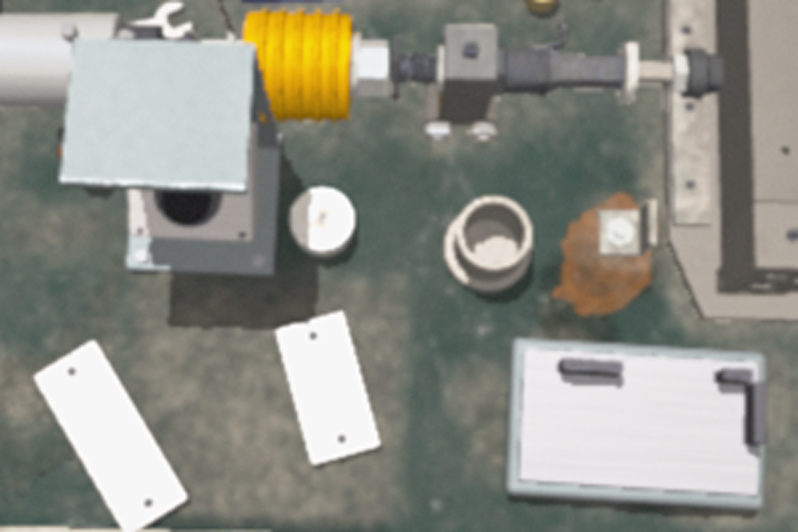

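The crop shows the stand's button at about (187,203), partly under the canopy. The bottle's orange edge peeks out left of the canopy near (60,145), and the fences are at (590,372), (735,378) and (755,410). Next I'll get rough poses and the wrist camera mounting.

```bash
python3 - <<'E'
from h import *
np.set_printoptions(precision=4,suppress=True)
c=viewer.calibration('top')
p=lambda x,y,z:ray(c,180+x/2.66,130+y/2.66,z)
for q in((76,40),(252,43),(245,188),(62,181)): print('canopy',p(*q,.245))
for q in((128,268),(275,273)): print('foot',p(*q,0.0))
print('button z.12-.18',p(187,205,.12),p(187,205,.18))
print('bottle',p(60,145,.09))
for q in((513,340),(765,352),(762,505),(508,492)): print('bal',p(*q,.04))
print('corner @.077 ',p(748,384,.077))
for n in ['wrist']:
    w=viewer.calibration(n); o=robot.get_obs(); R0=Ro.from_euler('xyz',o['ee_rot']).as_matrix()
    R=np.array(w['R']); C=-R.T@w['t']; print(w['fx'],w['cx'],w['cy'],'cam in tool',R0.T@(C-o['tool_pos']),'\n',R@R0)
print(delta([.40,.08,.30],Ro.from_euler('xyz',[np.pi,0,0])*Ro.from_euler('y',0)))
T=Ro.from_euler('xyz',[np.pi,-np.radians(40),0]); print('z axis',T.as_matrix())
print(delta([.42,.09,.27],T))
E
```

```text
canopy [0.7056 0.1719 0.245 ]
canopy [0.7059 0.0456 0.245 ]
canopy [0.5991 0.0462 0.245 ]
canopy [0.6014 0.1749 0.245 ]
foot [0.5876 0.1744 0.    ]
foot [0.5861 0.0438 0.    ]
button z.12-.18 [0.6167 0.1059 0.12  ] [0.602  0.0964 0.18  ]
bottle [0.6729 0.2189 0.09  ]
bal [ 0.5256 -0.1623  0.04  ]
bal [ 0.5205 -0.3731  0.04  ]
bal [ 0.3938 -0.3668  0.04  ]
bal [ 0.3991 -0.1588  0.04  ]
corner @.077  [ 0.4891 -0.3477  0.077 ]
375.8335117888904 318.76329198615315 242.9291086615425 cam in tool [ 0.0752  0.0014 -0.1799] 
 [[ 0.0014  1.      0.0006]
 [-0.9654  0.0015 -0.2609]
 [-0.2609 -0.0002  0.9654]]
[ 2.028 -2.532 -0.473 -0.004  0.     0.58 ]
z axis [[ 0.766  -0.      0.6428]
 [-0.     -1.     -0.    ]
 [ 0.6428  0.     -0.766 ]]
[ 2.138 -2.549 -0.323 -0.206  1.323  0.555]
```

```bash
H="python3 -m handwheel"
$H '[[0.71,-0.85,-0.12,0,0,0],[0.71,-0.85,-0.12,0,0,0],[0.71,-0.85,-0.12,0,0,0],[0.71,-0.85,-0.12,0,0,0],[0.71,-0.85,-0.12,0,0,0],[0.71,-0.85,-0.12,0,0,0]]' 1
python3 -m handwheel '[[0.71,-0.85,-0.12,0,0,0],[0.71,-0.85,-0.12,0,0,0],[0.71,-0.85,-0.12,0,0,0],[0.71,-0.85,-0.12,0,0,0],[0.71,-0.85,-0.12,0,0,0],[0.71,-0.85,-0.12,0,0,0]]'
python3 -m handwheel '[[0.71,-0.85,-0.12,0,0,0],[0.71,-0.85,-0.12,0,0,0],[0.71,-0.85,-0.12,0,0,0],[0.71,-0.85,-0.12,0,0,0],[0.71,-0.85,-0.12,0,0,0],[0.71,-0.85,-0.12,0,0,0]]'
python3 -m handwheel '[[0,0,0,-0.1,0.66,0.28],[0,0,0,-0.1,0.66,0.28],[0,0,0,-0.1,0.66,0.28],[0,0,0,-0.1,0.66,0.28]]'
python3 -m handwheel '[[0,0,0,-0.1,0.66,0.28],[0,0,0,-0.1,0.66,0.28],[0,0,0,-0.1,0.66,0.28],[0,0,0,-0.1,0.66,0.28]]'
python3 - <<'E'
from h import *
o=robot.get_obs();print(np.round(o['joint_positions'],2))
snap('wrist','w1.png')
E
```

```text
time: 0.6
tool_pos: [0.2504, -0.3162, 0.2302]
ee_rot: [-3.142, -0.002, 0.307]
wrist_force: [-0.5, -1.3, -0.4]
width: 0.0573
finger_force: 0.0
time: 1.1
tool_pos: [0.3347, -0.1113, 0.2541]
ee_rot: [-3.141, -0.002, 0.31]
wrist_force: [-0.1, -0.6, 0.0]
width: 0.0175
finger_force: 0.0
time: 1.6
tool_pos: [0.4192, 0.0937, 0.2772]
ee_rot: [-3.14, -0.0, 0.309]
wrist_force: [-0.0, -1.5, -0.6]
width: 0.0003
finger_force: 0.0
time: 1.93
tool_pos: [0.4146, 0.0896, 0.2749]
ee_rot: [3.114, -0.348, 0.161]
wrist_force: [-0.3, -0.4, -1.0]
width: 0.0002
finger_force: 0.0
time: 2.27
tool_pos: [0.4148, 0.0894, 0.2714]
ee_rot: [-3.141, -0.69, -0.001]
wrist_force: [-0.8, -0.2, -1.8]
width: 0.0007
finger_force: 0.0
[ 0.17 -0.74  2.   -0.11  1.2   1.74]
```

View pics/w1.png

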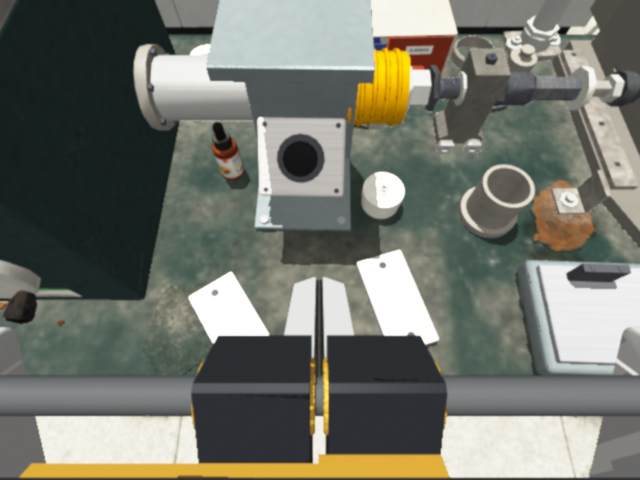

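The wrist view shows the button clear under the canopy at (301,158). The lip edge runs from (212,75) to (371,80). The bottle stands at (233,175), left of the stand, and the tin is at (382,195).

```bash
python3 - <<'E'
from h import *
np.set_printoptions(precision=4,suppress=True)
c=viewer.calibration('wrist'); im=cv2.imread('pics/w1.png')
m=(im.max(2)<45).astype(np.uint8)*255; m[:, :265]=0; m[:,340:]=0; m[:125]=0; m[195:]=0
k=max(cv2.findContours(m,0,2)[0],key=cv2.contourArea); e=cv2.fitEllipse(k); print(e)
for q in((212,78),(371,82)): print('lip',ray(c,*q,.238))
for q in((256,228),(350,229)): print('foot',ray(c,*q,.0))
u,v=e[0]
P=ray(c,u,v,.1);Q=ray(c,u,v,.2); print(P,Q)
L=ray(c,212,78,.238)*.5+ray(c,371,82,.238)*.5; n=np.array([.766,0,.643])
f=lambda s:((L-(P+s*(Q-P)))@n)-.07
s=-f(0)/(f(1)-f(0)); B=P+s*(Q-P); print('B',B)
a=np.array([-.643,0,.766])
t=viewer.calibration('top'); print('top px of B',proj(t,B), 'seen ~ (250,207)')
print(delta(B+.06*a,Ro.from_euler('xyz',[np.pi,-np.radians(40),0])))
for q in((237,182),(233,180)): print('bottle',ray(c,*q,0))
E
```

```text
((299.79827880859375, 158.4599151611328), (33.94475555419922, 34.50629806518555), 170.2897491455078)
lip [0.6093 0.1759 0.238 ]
lip [0.6051 0.0465 0.238 ]
foot [0.5924 0.1751 0.    ]
foot [0.5912 0.0461 0.    ]
[0.6336 0.1113 0.1   ] [0.5579 0.1048 0.2   ]
B [0.652  0.1128 0.0758]
top px of B [np.float64(250.88404323974288), np.float64(196.4167178454129)] seen ~ (250,207)
[ 0.274 -0.115  1.215 -0.002  0.013  0.002]
bottle [0.6672 0.2081 0.    ]
bottle [0.6706 0.2143 0.    ]
```

```bash
python3 -m handwheel '[[0.24,-0.1,0.4,0,0,0],[0.24,-0.1,0.4,0,0,0],[0.24,-0.1,0.4,0,0,0],[0.24,-0.1,0.4,0,0,0]]'
python3 - <<'E'
from h import *
np.set_printoptions(precision=4,suppress=True)
im,c=snap('wrist','w2.png')
g=im.max(2); m=(g<45).astype(np.uint8)*255; m[300:]=0
for k in cv2.findContours(m,0,2)[0]:
    if cv2.contourArea(k)>500: print(cv2.fitEllipse(k),cv2.contourArea(k))
R=np.array(c['R']);print(R,c['t'],robot.get_obs()['tool_pos'])
E
```

```text
time: 2.65
tool_pos: [0.5092, 0.1092, 0.2449]
ee_rot: [3.141, -0.689, -0.001]
wrist_force: [-0.4, -0.9, 0.3]
width: 0.0002
finger_force: 0.0
((316.618408203125, 220.51388549804688), (39.69962692260742, 40.481658935546875), 1.845212697982788) 1250.5
((98.30961608886719, 147.30274963378906), (163.937744140625, 319.582763671875), 0.5858771800994873) 44096.5
[[ 0.0004 -1.     -0.0002]
 [-0.911  -0.0003 -0.4124]
 [ 0.4124  0.0004 -0.911 ]] [0.1077 0.5914 0.2065] [0.5084 0.109  0.2462]
```

View pics/w2.png

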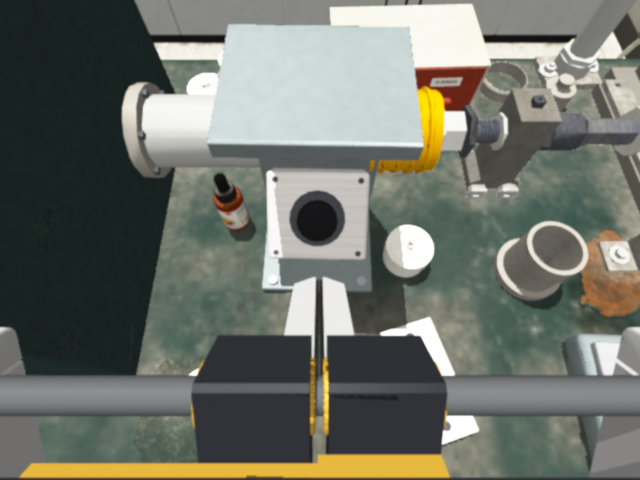

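The wrist is closer now. The black cap is centred at (316.6,220.5) and about 40 px across, and the lip edge is near row 155. I'll triangulate it with the previous view.

```bash
python3 - <<'E'
from h import *
np.set_printoptions(precision=4,suppress=True)
c=viewer.calibration('wrist');R=np.array(c['R']);t=np.array(c['t']);o=robot.get_obs()
R0=Ro.from_euler('xyz',o['ee_rot']).as_matrix();M=R@R0; rel=R0.T@(-R.T@t-o['tool_pos'])
Rp=Ro.from_euler('xyz',[-3.141,-.69,-.001]).as_matrix(); Cp=np.array([.4148,.0894,.2714])+Rp@rel; R1=M@Rp.T
nrm=lambda u,v:np.array([[(u-c['cx'])/c['fx']],[(v-c['cy'])/c['fy']]])
def tri(a,b):
    X=cv2.triangulatePoints(np.c_[R1,-R1@Cp],np.c_[R,t],nrm(*a),nrm(*b));return (X[:3]/X[3]).ravel()
B=tri((299.8,158.5),(316.6,220.5)); print('B tri',B)
print('lipL',tri((212,78),(210,154)),'lipR',tri((371,82),(421,155)))
print('lip z=.238',ray(c,210,156,.238),ray(c,421,157,.238))
C=-R.T@t
d=R.T@np.array([*nrm(316.6,220.5).ravel(),1]);print('B by size',C+d*c['fx']*.04/40.1)
print('foot',ray(c,262,289,0),ray(c,372,290,0))
a=np.array([-.643,0,.766])
print('lip dist',(tri((212,78),(210,154))-B)@np.array([.766,0,.643]))
print('top px',proj(viewer.calibration('top'),B))
print('bottle',ray(c,240,225,0),'tin',ray(c,409,247,.036))
E
```

```text
B tri [0.6262 0.1101 0.1047]
lipL [0.6015 0.1746 0.2409] lipR [0.6002 0.0449 0.2396]
lip z=.238 [0.6022 0.1771 0.238 ] [0.6014 0.0426 0.238 ]
B by size [0.6281 0.11   0.1013]
foot [0.5889 0.1759 0.    ] [0.5876 0.0441 0.    ]
lip dist 0.06863445147417173
top px [np.float64(249.6350270794291), np.float64(204.45390538198257)]
bottle [ 0.6751  0.2098 -0.    ] tin [0.628  0.0036 0.036 ]
```

B = (0.626, 0.110, 0.104), and the lip is 69 mm from the axis against about 70 mm stated. The tool is already on the axis, 184 mm away.

```bash
python3 -m handwheel '[[0,0,0.2,0,0,0],[0,0,0.4,0,0,0],[0,0,0.6,0,0,0],[0,0,0.75,0,0,0],[0,0,0.82,0,0,0],[0,0,0.86,0,0,0],[0,0,0.86,0,0,0],[0,0,0.86,0,0,0]]'
python3 -m handwheel '[[0,0,0.03,0,0,0],[0,0,0.05,0,0,0],[0,0,0.06,0,0,0],[0,0,0.07,0,0,0],[0,0,0.08,0,0,0],[0,0,0.08,0,0,0]]'
```

```text
time: 3.37
tool_pos: [0.6178, 0.1091, 0.1166]
ee_rot: [-3.14, -0.698, -0.003]
wrist_force: [0.9, -0.1, 0.2]
width: 0.0005
finger_force: 0.0
time: 3.87
tool_pos: [0.6281, 0.1094, 0.1062]
ee_rot: [-3.14, -0.701, -0.002]
wrist_force: [-10.0, -1.4, 13.1]
width: 0.0004
finger_force: 8.1
```

```bash
f(){ grep -E "tool_pos|wrist_force|time"|tr '\n' ' ';echo; }
python3 -m handwheel '[[0,0,-0.01,0,0,0],[0,0,-0.01,0,0,0]]'|f
python3 -m handwheel '[[0,0,-0.01,0,0,0],[0,0,-0.01,0,0,0]]'|f
python3 -m handwheel '[[0,0,-0.01,0,0,0],[0,0,-0.01,0,0,0]]'|f
python3 -m handwheel '[[0,0,-0.01,0,0,0],[0,0,-0.01,0,0,0]]'|f
python3 -m handwheel '[[0,0,-0.01,0,0,0],[0,0,-0.01,0,0,0]]'|f
python3 -m handwheel '[[0,0,-0.01,0,0,0],[0,0,-0.01,0,0,0]]'|f
python3 -m handwheel '[[0,0,-0.02,0,0,0],[0,0,-0.02,0,0,0]]'|f
```

```text
time: 4.03 tool_pos: [0.6272, 0.1094, 0.1071] wrist_force: [-0.8, -0.8, 5.7] 
time: 4.2 tool_pos: [0.6255, 0.1095, 0.1078] wrist_force: [-0.1, 0.3, 5.0] 
time: 4.37 tool_pos: [0.6234, 0.1094, 0.1078] wrist_force: [-1.0, -0.3, 3.5] 
time: 4.53 tool_pos: [0.6216, 0.1093, 0.1084] wrist_force: [-0.0, 0.5, 1.8] 
time: 4.7 tool_pos: [0.62, 0.1092, 0.1094] wrist_force: [-1.3, -0.1, 1.6] 
time: 4.87 tool_pos: [0.6186, 0.1091, 0.1106] wrist_force: [-0.3, 0.1, 0.3] 
time: 5.03 tool_pos: [0.6164, 0.1092, 0.1146] wrist_force: [-0.5, -1.0, -0.5]
```

The force fell steadily from 5 N to 0 over about 9 mm, so the button reached the bottom and came back up. Next is the long plate.

```bash
python3 -m handwheel '[[0,0,-0.2,0,0,0],[0,0,-0.4,0,0,0],[0,0,-0.6,0,0,0],[0,0,-0.8,0,0,0],[0,0,-0.8,0,0,0]]' -1
python3 - <<'E'
from h import *
y=np.radians(33.6); print(delta([.439,.18,.2],Ro.from_euler('xyz',[np.pi,0,y])))
E
```

```text
time: 5.45
tool_pos: [0.5147, 0.11, 0.2484]
ee_rot: [-3.136, -0.712, -0.004]
wrist_force: [1.3, 0.2, 1.5]
width: 0.0302
finger_force: 0.0
[-0.446 -0.349 -0.063  0.391 -1.323 -1.075]
```

```bash
python3 -m handwheel '[[-0.446,-0.349,-0.063,0.195,-0.66,-0.54],[-0.446,-0.349,-0.063,0.195,-0.66,-0.54],[-0.446,-0.349,-0.063,0.195,-0.66,-0.54],[-0.446,-0.349,-0.063,0.195,-0.66,-0.54]]'
python3 -m handwheel '[[0,0,0,0.195,-0.66,-0.54],[0,0,0,0.195,-0.66,-0.54],[0,0,0,0.195,-0.66,-0.54],[0,0,0,0.195,-0.66,-0.54],[0,0,0,0.195,-0.66,-0.54]]'
python3 - <<'E'
from h import *
np.set_printoptions(precision=4,suppress=True)
im,c=snap('wrist','w3.png')
g=im.min(2); m=(g>185).astype(np.uint8)*255
for k in cv2.findContours(m,0,2)[0]:
    if cv2.contourArea(k)<1500: continue
    P=np.array([ray(c,u,v,.014)[:2] for u,v in k[:,0].astype(float)],np.float32)*1000
    print(cv2.boundingRect(k),cv2.minAreaRect(P),cv2.contourArea(k))
y=np.radians(33.6); print(delta([.439,.18,.1],Ro.from_euler('xyz',[np.pi,0,y])))
print(np.round(robot.get_obs()['joint_positions'],2))
E
```

```text
time: 5.78
tool_pos: [0.434, 0.1816, 0.1878]
ee_rot: [3.091, -0.332, 0.319]
wrist_force: [0.4, -0.4, -0.0]
width: 0.057
finger_force: 0.0
time: 6.2
tool_pos: [0.4397, 0.1792, 0.1887]
ee_rot: [-3.136, 0.018, 0.588]
wrist_force: [-0.7, 0.4, -0.3]
width: 0.0905
finger_force: 0.0
(163, 426, 68, 52) ((119.60986328125, 127.48896789550781), (90.18234252929688, 65.40782165527344), 0.06034833565354347) 2217.5
(390, 417, 86, 45) ((298.1286315917969, -75.23834228515625), (62.02145004272461, 99.61229705810547), 34.146484375) 1805.5
(97, 225, 130, 142) ((274.2325744628906, 267.736572265625), (77.82311248779297, 169.67588806152344), 89.90827941894531) 5372.5
(457, 218, 94, 121) ((486.64739990234375, -5.410240173339844), (119.58169555664062, 59.52473831176758), 17.251964569091797) 6100.5
(286, 133, 66, 140) ((449.7451477050781, 186.37289428710938), (133.64865112304688, 59.518672943115234), 33.61628341674805) 8503.5
(584, 124, 56, 64) ((637.7772216796875, -19.88741683959961), (57.90223693847656, 39.156341552734375), 1.4343245029449463) 2076.5
(0, 117, 140, 217) ((274.19293212890625, 389.4188232421875), (170.94683837890625, 156.03634643554688), 0.6830851435661316) 17355.0
[ 0.01  -0.     0.444 -0.01   0.031 -0.   ]
[ 0.27 -0.07  1.56  0.    1.67  1.25]
```

View pics/w3.png

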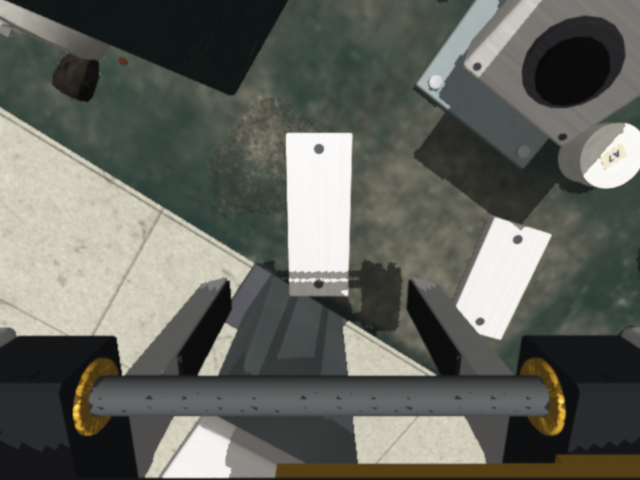

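The long plate lies straight ahead at columns 286–352, its far end at row 133, with a clear grasp. Its centre is (0.4388, 0.1791) at 33.6°, matching the top view.

```bash
python3 -m handwheel '[[0,0,0.2,0,0.03,0],[0,0,0.4,0,0.03,0],[0,0,0.6,0,0.03,0],[0,0,0.8,0,0.03,0],[0,0,0.85,0,0.03,0],[0,0,0.85,0,0.03,0],[0,0,0.85,0,0.03,0]]'
python3 - <<'E'
from h import *
print(delta([.439,.1795,.005],Ro.from_euler('xyz',[np.pi,0,np.radians(33.6)])))
E
```

```text
time: 6.83
tool_pos: [0.4358, 0.1787, 0.0215]
ee_rot: [-3.137, -0.004, 0.587]
wrist_force: [0.5, 0.5, -0.1]
width: 0.0942
finger_force: 0.0
[ 0.015  0.006  0.083 -0.008 -0.007  0.002]
```

```bash
python3 -m handwheel '[[0.01,0,0.04,-0.008,-0.007,0],[0.015,0,0.08,-0.008,-0.007,0],[0.015,0,0.08,-0.008,-0.007,0]]'
python3 -m handwheel '[[0,0,0,0,0,0],[0,0,0,0,0,0],[0,0,0,0,0,0],[0,0,0,0,0,0],[0,0,0,0,0,0],[0,0,0,0,0,0],[0,0,0,0,0,0]]' 1
```

```text
time: 7.08
tool_pos: [0.4386, 0.1806, 0.0046]
ee_rot: [-3.141, 0.001, 0.588]
wrist_force: [-0.2, -0.5, -0.4]
width: 0.0941
finger_force: 0.0
time: 7.67
tool_pos: [0.4381, 0.1802, 0.0044]
ee_rot: [-3.141, 0.002, 0.588]
wrist_force: [-0.1, 0.1, 1.2]
width: 0.0593
finger_force: 30.0
```

```bash
python3 -m handwheel '[[0,0,-0.2,0,0,0],[0,0,-0.4,0,0,0],[0,0,-0.6,0,0,0],[0,0,-0.85,0,0,0],[0,0,-0.85,0,0,0]]'
python3 -m handwheel '[[-0.1,0.13,0,0,0,0],[-0.25,0.3,0,0,0,-0.2],[-0.4,0.5,0,0,0,-0.4],[-0.55,0.7,0,0,0,-0.6],[-0.69,0.865,0,0,0,-0.8],[-0.69,0.865,0,0,0,-0.905],[-0.69,0.865,0,0,0,-0.905]]'
python3 - <<'E'
from h import *
print(delta([.40,-.27,.18],Ro.from_euler('xyz',[np.pi,0,np.radians(88)])))
E
```

```text
time: 8.08
tool_pos: [0.4415, 0.1813, 0.1816]
ee_rot: [3.138, -0.01, 0.588]
wrist_force: [1.5, 0.8, -2.0]
width: 0.0596
finger_force: 30.0
time: 8.67
tool_pos: [0.4174, -0.047, 0.1721]
ee_rot: [-3.139, 0.008, 1.054]
wrist_force: [0.4, 1.0, -3.3]
width: 0.0595
finger_force: 30.0
[-1.013  0.475 -0.033 -0.009  0.013 -0.92 ]
```

```bash
python3 -m handwheel '[[-0.2,0.1,-0.03,0,0,-0.2],[-0.4,0.2,-0.03,0,0,-0.4],[-0.6,0.3,-0.03,0,0,-0.6],[-0.8,0.4,-0.03,0,0,-0.8],[-1,0.475,-0.03,0,0.01,-0.92],[-1,0.475,-0.03,0,0.01,-0.92],[-1,0.475,-0.03,0,0.01,-0.92],[-1,0.475,-0.03,0,0.01,-0.92]]'
python3 - <<'E'
from h import *
im,c=snap('wrist','w4.png')
E
```

```text
time: 9.33
tool_pos: [0.4036, -0.2616, 0.178]
ee_rot: [-3.137, -0.008, 1.539]
wrist_force: [-0.4, 0.5, -4.7]
width: 0.0594
finger_force: 30.0
```

View pics/w4.png

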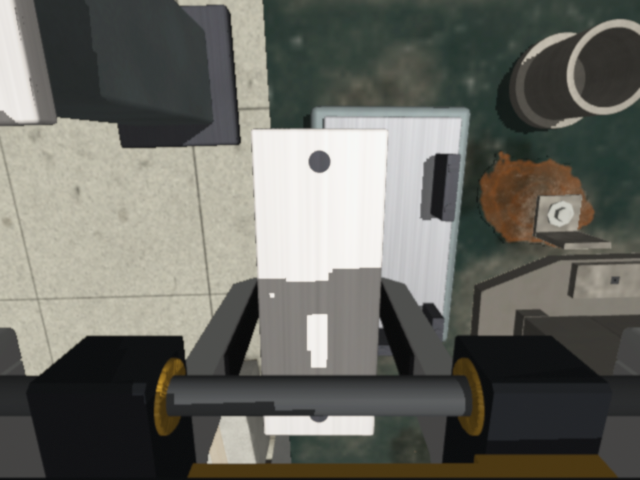

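The long plate is held square. The far side-fence block is at (435–459, 153–220), but the corner blocks are hidden behind the finger, so I'll slide back for a clear look.

```bash
python3 -m handwheel '[[-0.2,-0.05,0,0,0,0],[-0.4,-0.1,0,0,0,0],[-0.5,-0.1,0,0,0,0],[-0.5,-0.1,0,0,0,0],[-0.5,-0.1,0,0,0,0]]'
python3 - <<'E'
from h import *
import json
im,c=snap('wrist','w5.png'); json.dump({k:np.array(v).tolist() for k,v in c.items()},open('w5.json','w'))
cv2.imwrite('pics/w5c.png',cv2.resize(im[100:350,330:530,::-1],None,fx=2.4,fy=2.4,interpolation=cv2.INTER_CUBIC))
E
```

```text
time: 9.8
tool_pos: [0.3821, -0.3593, 0.179]
ee_rot: [-3.14, -0.007, 1.543]
wrist_force: [0.3, 0.6, -3.6]
width: 0.0596
finger_force: 30.0
```

View pics/w5c.png

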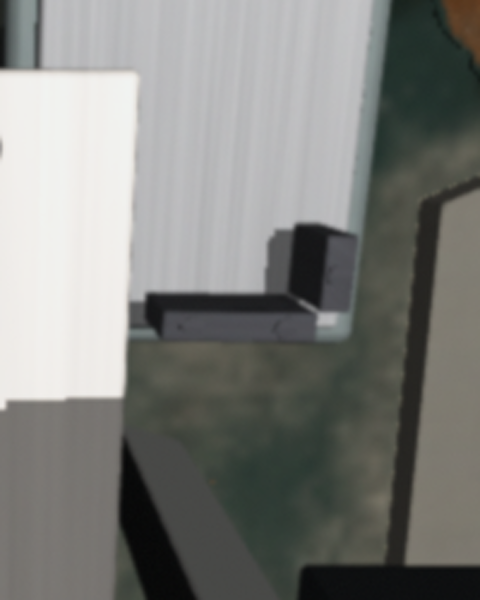

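The crop shows the fence corner at pan level near crop (290,294). The end fence's base edge runs along row ~293 from x=147, and the side block's base edge rises to (297,225).

```bash
cat >> h.py <<'E'
def toolcam(pos,rpy):
    c=viewer.calibration('wrist');R=np.array(c['R']);o=robot.get_obs()
    R0=Ro.from_euler('xyz',o['ee_rot']).as_matrix();rel=R0.T@(-R.T@c['t']-o['tool_pos']);M=R@R0
    Rp=Ro.from_euler('xyz',rpy).as_matrix();C=np.array(pos)+Rp@rel;R1=M@Rp.T
    return dict(c,R=R1,t=-R1@C)
E
python3 - <<'E'
from h import *
import json
np.set_printoptions(precision=4,suppress=True)
c=json.load(open('w5.json'))
p=lambda x,y,z:ray(c,330+x/2.4,100+y/2.4,z)
K=p(290,294.5,.045);print('corner',K)
for q in((147,293),(297,225)): print(p(*q,.045)-K, p(*q,.045))
print('top corners side blk (357,235),(350,310),(325,233)',p(357,235,.077),p(350,310,.077),p(325,233,.077))
print('end top outer',p(165,340,.077),p(316,337,.077),'inner',p(318,309,.077))
print('pan right edge',p(376,50,.045),p(352,330,.045))
c4=toolcam([.4036,-.2616,.178],[-3.137,-.008,1.539])
for q in((423,218),(435,154),(459,155),(453,221)): print('far blk .045/.077',ray(c4,*q,.045),ray(c4,*q,.077))
E
```

```text
corner [ 0.4945 -0.3538  0.045 ]
[-0.0507  0.0019  0.    ] [ 0.4438 -0.3519  0.045 ]
[0.0009 0.0246 0.    ] [ 0.4954 -0.3291  0.045 ]
top corners side blk (357,235),(350,310),(325,233) [ 0.5031 -0.3284  0.077 ] [ 0.5028 -0.3525  0.077 ] [ 0.493  -0.3275  0.077 ]
end top outer [ 0.4439 -0.3609  0.077 ] [ 0.4926 -0.3611  0.077 ] inner [ 0.4926 -0.3519  0.077 ]
pan right edge [ 0.5178 -0.2716  0.045 ] [ 0.5176 -0.3673  0.045 ]
far blk .045/.077 [ 0.4914 -0.2513  0.045 ] [ 0.4828 -0.245   0.077 ]
far blk .045/.077 [ 0.4991 -0.1988  0.045 ] [ 0.4896 -0.1978  0.077 ]
far blk .045/.077 [ 0.5185 -0.2002  0.045 ] [ 0.5071 -0.1991  0.077 ]
far blk .045/.077 [ 0.5169 -0.2547  0.045 ] [ 0.5057 -0.248   0.077 ]
```

```bash
python3 - <<'E'
from h import *
import json
np.set_printoptions(precision=4,suppress=True)
c=json.load(open('w5.json'))
p=lambda x,y,z:ray(c,330+x/2.4,100+y/2.4,z)
o=robot.get_obs();R0=Ro.from_euler('xyz',o['ee_rot'])
E1=p(10,69,o['tool_pos'][2]+.0096);E2=p(138,71,o['tool_pos'][2]+.0096)
print('plate end in tool frame',R0.inv().apply(E1-o['tool_pos']),R0.inv().apply(E2-o['tool_pos']), o['tool_pos'],o['ee_rot'])
yaw=-np.radians(1.6);Q=lambda x,y:np.array([.4935,-.353])+np.array([x*np.cos(yaw)-y*np.sin(yaw),x*np.sin(yaw)+y*np.cos(yaw)])
print(Q(-.03,.08))
print(delta([*Q(-.033,.084),.085],Ro.from_euler('xyz',[np.pi,0,np.radians(88.4)])))
E
```

```text
plate end in tool frame [ 0.079   0.0065 -0.0091] [ 0.0787  0.0297 -0.0091] [ 0.3823 -0.3587  0.1792] [-3.1401 -0.0069  1.5443]
[ 0.4657 -0.2722]
[ 0.46   0.391  0.474 -0.003 -0.013  0.003]
```

```bash
python3 -m handwheel '[[0.15,0.13,0,0,0,0],[0.3,0.26,0,0,0,0],[0.46,0.39,0,0,-0.013,0],[0.46,0.39,0.1,0,-0.013,0],[0.46,0.39,0.25,0,-0.013,0],[0.46,0.39,0.4,0,-0.013,0],[0.46,0.39,0.47,0,-0.013,0],[0.46,0.39,0.47,0,-0.013,0],[0.46,0.39,0.47,0,-0.013,0]]'
python3 - <<'E'
from h import *
print(delta([.4636,-.2678,.0515],Ro.from_euler('xyz',[np.pi,0,np.radians(88.4)])))
E
```

```text
time: 10.6
tool_pos: [0.4622, -0.268, 0.0858]
ee_rot: [-3.139, 0.001, 1.545]
wrist_force: [-0.5, 0.6, -3.4]
width: 0.0598
finger_force: 30.0
[ 0.001  0.007  0.172 -0.004  0.001  0.005]
```

```bash
python3 -m handwheel '[[0,0,0.06,0,0,0],[0,0,0.1,0,0,0],[0,0,0.14,0,0,0],[0,0,0.16,0,0,0],[0,0,0.17,0,0,0],[0,0,0.17,0,0,0]]'
python3 -m handwheel '[[0,0,0.005,0,0,0],[0,0,0.005,0,0,0]]'
```

```text
time: 11.1
tool_pos: [0.4621, -0.2702, 0.0519]
ee_rot: [-3.14, 0.002, 1.543]
wrist_force: [-0.3, -0.3, -4.1]
width: 0.0596
finger_force: 30.0
time: 11.27
tool_pos: [0.4627, -0.2706, 0.0518]
ee_rot: [3.142, 0.003, 1.543]
wrist_force: [-0.2, -1.0, -4.4]
width: 0.0597
finger_force: 30.0
```

```bash
f(){ grep -E "tool_pos|wrist_force|ee_rot"|tr '\n' ' ';echo; }
python3 -m handwheel '[[0,0,0.005,0,0,0],[0,0,0.01,0,0,0],[0,0,0.01,0,0,0]]'|f
python3 -m handwheel '[[0.0,0.01,0,0,0,0],[0.0,0.02,0,0,0,0],[0,0.02,0,0,0,0]]'|f
python3 -m handwheel '[[-0.01,0,0,0,0,0],[-0.01,0,0,0,0,0]]'|f
```

```text
tool_pos: [0.4624, -0.2704, 0.0495] ee_rot: [-3.141, 0.002, 1.543] wrist_force: [-0.3, -0.1, -3.7] 
tool_pos: [0.4655, -0.2704, 0.0496] ee_rot: [-3.138, 0.002, 1.542] wrist_force: [-5.0, -0.2, -0.3] 
tool_pos: [0.4653, -0.2711, 0.0496] ee_rot: [-3.138, -0.001, 1.543] wrist_force: [-4.0, 3.5, 1.7]
```

Contact on both fences, very near the predicted pose. I'll snug it a little more and release.

```bash
f(){ grep -E "tool_pos|wrist_force|ee_rot|width"|tr '\n' ' ';echo; }
python3 -m handwheel '[[-0.006,0.004,0,0,0,0],[-0.006,0.004,0,0,0,0],[-0.006,0.004,0,0,0,0]]'|f
python3 -m handwheel '[[0,0,0,0,0,0],[0,0,0,0,0,0],[0,0,0,0,0,0],[0,0,0,0,0,0],[0,0,0,0,0,0],[0,0,0,0,0,0],[0,0,0,0,0,0]]' -1|f
python3 -m handwheel '[[0,0,-0.1,0,0,0],[0,0,-0.3,0,0,0],[0,0,-0.5,0,0,0],[0,0,-0.7,0,0,0],[0,0,-0.7,0,0,0]]'|f
python3 - <<'E'
from h import *
np.set_printoptions(precision=4,suppress=True)
im,c=snap('wrist','w6.png')
g=im.min(2); m=(g>205).astype(np.uint8)*255
for k in cv2.findContours(m,0,2)[0]:
    if cv2.contourArea(k)<2500: continue
    P=np.array([ray(c,u,v,.059)[:2] for u,v in k[:,0].astype(float)],np.float32)*1000
    print(cv2.boundingRect(k),cv2.minAreaRect(P),cv2.contourArea(k))
E
```

```text
tool_pos: [0.4654, -0.2713, 0.0496] ee_rot: [-3.137, -0.003, 1.543] wrist_force: [-7.5, 5.6, 3.4] width: 0.0593 
tool_pos: [0.4674, -0.2738, 0.0497] ee_rot: [-3.141, 0.003, 1.543] wrist_force: [-0.9, -0.0, -0.7] width: 0.0941 
tool_pos: [0.4709, -0.2759, 0.1999] ee_rot: [3.128, 0.012, 1.543] wrist_force: [0.3, -0.6, 1.3] width: 0.094 
(242, 100, 128, 212) ((461.5206298828125, -262.923828125), (184.63699340820312, 102.76371002197266), 87.72154235839844) 17035.5
```

View pics/w6.png

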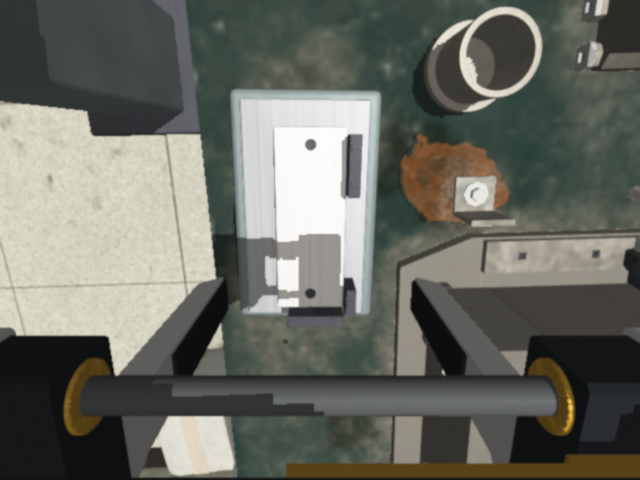

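The long plate sits snug against both fences: columns 275–347 against the side fence, and the end at row 308 against the end fence. Now the short plate.

```bash
python3 -m handwheel '[[0.2,0,0,0,0,0.2],[0.4,0,0,0,0,0.4],[0.6,0,0,0,0,0.6],[0.8,0,0,0,0,0.8],[1,0,0,0,0,0.95],[1,0,0,0,0,0.95]]'
python3 -m handwheel '[[0,0,0,0,0,0.2],[0,0,0,0,0,0.4],[0,0,0,0,0,0.6],[0,0,0,0,0,0.8],[0,0,0,0,0,0.95]]'
python3 - <<'E'
from h import *
print(delta([.486,-.005,.1],Ro.from_euler('xyz',[np.pi,0,np.radians(17.1)])))
E
```

```text
time: 13.73
tool_pos: [0.4719, -0.067, 0.1877]
ee_rot: [-3.139, -0.0, 1.051]
wrist_force: [0.7, 0.0, 0.3]
width: 0.0941
finger_force: 0.0
time: 14.15
tool_pos: [0.4721, -0.0738, 0.1874]
ee_rot: [3.141, 0.004, 0.544]
wrist_force: [0.3, -0.2, 0.9]
width: 0.094
finger_force: 0.0
[ 0.239 -0.259  0.436  0.001  0.007  0.469]
```

```bash
python3 -m handwheel '[[0.12,-0.13,0,0,0,0.2],[0.24,-0.26,0,0,0,0.4],[0.24,-0.26,0.2,0,0,0.47],[0.24,-0.26,0.4,0,0,0.47],[0.24,-0.26,0.6,0,0,0.47],[0.24,-0.26,0.8,0,0,0.47],[0.24,-0.26,0.82,0,0,0.47],[0.24,-0.26,0.82,0,0,0.47]]'
python3 - <<'E'
from h import *
print(delta([.486,-.0052,.0045],Ro.from_euler('xyz',[np.pi,0,np.radians(17.1)])))
E
```

```text
time: 14.82
tool_pos: [0.4832, -0.0045, 0.0213]
ee_rot: [-3.14, 0.01, 0.302]
wrist_force: [0.3, -0.4, 0.3]
width: 0.0938
finger_force: 0.0
[ 0.013  0.008  0.084 -0.003  0.018  0.007]
```

```bash
python3 -m handwheel '[[0.012,0.006,0.04,0,0.018,0.007],[0.012,0.006,0.08,0,0.018,0.007],[0.012,0.006,0.083,0,0.018,0.007],[0.012,0.006,0.083,0,0.018,0.007]]'
python3 -m handwheel '[[0,0,0,0,0,0],[0,0,0,0,0,0],[0,0,0,0,0,0],[0,0,0,0,0,0],[0,0,0,0,0,0],[0,0,0,0,0,0],[0,0,0,0,0,0]]' 1
python3 -m handwheel '[[0,0,-0.2,0,0,0],[0,0,-0.4,0,0,0],[0,0,-0.6,0,0,0],[0,0,-0.85,0,0,0],[0,0,-0.85,0,0,0]]'
python3 - <<'E'
from h import *
print(delta([.45,-.28,.18],Ro.from_euler('xyz',[np.pi,0,np.radians(88.4)])))
E
```

```text
time: 15.15
tool_pos: [0.4901, -0.0052, 0.0096]
ee_rot: [3.139, -0.01, 0.298]
wrist_force: [-0.5, 0.6, -0.2]
width: 0.0943
finger_force: 0.0
time: 15.73
tool_pos: [0.4891, -0.0045, 0.0084]
ee_rot: [3.14, -0.008, 0.299]
wrist_force: [-1.1, 1.2, 2.0]
width: 0.0594
finger_force: 30.0
time: 16.15
tool_pos: [0.4911, -0.0055, 0.1858]
ee_rot: [3.134, -0.02, 0.299]
wrist_force: [1.6, -1.3, -2.5]
width: 0.0595
finger_force: 30.0
[-0.601  1.251  0.027  0.036 -0.024 -2.376]
```

```bash
python3 -m handwheel '[[-0.05,0.1,0,0,0,-0.1],[-0.12,0.25,0,0,0,-0.3],[-0.2,0.42,0,0,0,-0.5],[-0.3,0.63,0,0,0,-0.7],[-0.4,0.83,0,0,0,-0.8],[-0.4,0.83,0,0,0,-0.8]]'
python3 -m handwheel '[[0,0,0,0,0,-0.2],[0,0,0,0,0,-0.4],[0,0,0,0,0,-0.6],[0,0,0,0,0,-0.8],[0,0,0,0,0,-0.8]]'
python3 - <<'E'
from h import *
print(delta([.45,-.28,.18],Ro.from_euler('xyz',[np.pi,0,np.radians(88.4)])))
E
```

```text
time: 16.65
tool_pos: [0.4577, -0.1924, 0.1752]
ee_rot: [3.138, -0.001, 0.713]
wrist_force: [1.0, 0.3, -3.9]
width: 0.0595
finger_force: 30.0
time: 17.07
tool_pos: [0.4592, -0.1866, 0.1756]
ee_rot: [3.138, -0.004, 1.137]
wrist_force: [0.6, -0.7, -3.8]
width: 0.0595
finger_force: 30.0
[-0.443  0.155 -0.024  0.008 -0.006 -0.774]
```

```bash
python3 -m handwheel '[[-0.1,0.05,0,0,0,-0.2],[-0.2,0.1,0,0,0,-0.4],[-0.35,0.15,0,0,0,-0.6],[-0.44,0.2,0,0,0,-0.77],[-0.44,0.2,0,0,0,-0.77],[-0.44,0.2,0,0,0,-0.77]]'
python3 - <<'E'
from h import *
np.set_printoptions(precision=4,suppress=True)
o=robot.get_obs(); im,c=snap('wrist','w7.png'); R0=Ro.from_euler('xyz',o['ee_rot'])
g=im.min(2); zt=o['tool_pos'][2]+.0056
col=g[60:330,318].astype(int); print(col[::6])
cv2.imwrite('pics/w7c.png',im[60:460,150:500,::-1])
print(delta([.4625,-.285,.10],Ro.from_euler('xyz',[np.pi,0,np.radians(88.4)])))
E
```

```text
time: 17.57
tool_pos: [0.4587, -0.284, 0.1761]
ee_rot: [3.136, -0.003, 1.535]
wrist_force: [0.3, 0.3, -3.7]
width: 0.0597
finger_force: 30.0
[ 61  63  69  98 166 220 221 220 220 218 246 246 246 246 246 246 246 246
 245 245 214 241 244 244 103  94  93 124 244 244 244 244 244 244 244 244
 244 135 134 133 133 134 240 243 242]
[-0.01   0.016  0.382  0.012 -0.006 -0.013]
```

View pics/w7c.png

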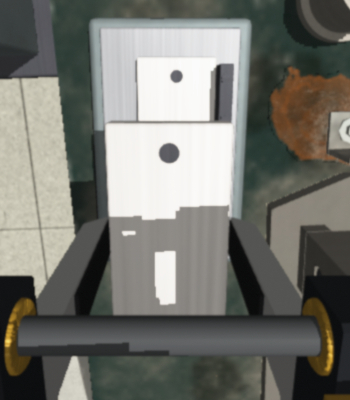

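The short plate is held square with its far edge at row ~182. The long plate behind it still rests against the side fence.

```bash
python3 - <<'E'
from h import *
o=robot.get_obs();c=viewer.calibration('wrist');R0=Ro.from_euler('xyz',o['ee_rot'])
for dz in(.0046,.0066): print(R0.inv().apply(ray(c,319,182,o['tool_pos'][2]+dz)-o['tool_pos']))
E
python3 -m handwheel '[[0,0.015,0.1,0.01,0,-0.013],[0,0.015,0.2,0.01,0,-0.013],[0,0.015,0.3,0.01,0,-0.013],[0,0.015,0.38,0.01,0,-0.013],[0,0.015,0.38,0.01,0,-0.013],[0,0.015,0.38,0.01,0,-0.013]]'
```

```text
[ 5.61699137e-02  1.78229181e-05 -4.43189338e-03]
[ 5.63754571e-02  1.74259015e-05 -6.43132874e-03]
time: 18.12
tool_pos: [0.4624, -0.2821, 0.1008]
ee_rot: [3.141, -0.003, 1.546]
wrist_force: [0.4, 0.4, -2.5]
width: 0.0598
finger_force: 30.0
```

```bash
f(){ grep -E "tool_pos|wrist_force|ee_rot"|tr '\n' ' ';echo; }
python3 -m handwheel '[[0,0,0.05,0,0,0],[0,0,0.1,0,0,0],[0,0,0.14,0,0,0],[0,0,0.155,0,0,0],[0,0,0.155,0,0,0],[0,0,0.155,0,0,0]]'|f
python3 -m handwheel '[[0,0,0.005,0,0,0],[0,0,0.005,0,0,0]]'|f
python3 -m handwheel '[[0,0,0.005,0,0,0],[0,0,0.005,0,0,0]]'|f
```

```text
tool_pos: [0.463, -0.2838, 0.0707] ee_rot: [3.139, -0.001, 1.546] wrist_force: [0.5, -0.1, -4.4] 
tool_pos: [0.4634, -0.2841, 0.0704] ee_rot: [3.138, -0.0, 1.546] wrist_force: [-0.1, 0.9, -3.5] 
tool_pos: [0.4632, -0.2839, 0.0691] ee_rot: [3.138, -0.0, 1.546] wrist_force: [0.2, 0.0, -3.7]
```

```bash
f(){ grep -E "tool_pos|wrist_force|ee_rot"|tr '\n' ' ';echo; }
python3 -m handwheel '[[0,0,0.006,0,0,0],[0,0,0.006,0,0,0]]'|f
python3 -m handwheel '[[0,0.006,0,0,0,0],[0,0.012,0,0,0,0],[0,0.012,0,0,0,0]]'|f
python3 -m handwheel '[[-0.01,0,0,0,0,0],[-0.02,0,0,0,0,0],[-0.02,0,0,0,0,0]]'|f
```

```text
tool_pos: [0.4631, -0.2839, 0.0677] ee_rot: [3.138, -0.001, 1.546] wrist_force: [-0.6, 0.3, -3.0] 
tool_pos: [0.4647, -0.2838, 0.0677] ee_rot: [3.141, -0.001, 1.546] wrist_force: [-3.6, 0.5, -1.3] 
tool_pos: [0.4645, -0.2872, 0.0675] ee_rot: [3.141, -0.003, 1.546] wrist_force: [-4.2, 1.9, -1.0]
```

```bash
f(){ grep -E "tool_pos|wrist_force|ee_rot"|tr '\n' ' ';echo; }
python3 -m handwheel '[[-0.005,0,0,0,0,0],[-0.005,0,0,0,0,0]]'|f
python3 -m handwheel '[[-0.005,0.003,0,0,0,0],[-0.005,0.003,0,0,0,0],[-0.005,0.003,0,0,0,0]]'|f
```

```text
tool_pos: [0.4645, -0.2876, 0.0675] ee_rot: [3.141, -0.004, 1.546] wrist_force: [-4.3, 4.1, -0.6] 
tool_pos: [0.4646, -0.2876, 0.0675] ee_rot: [-3.141, -0.006, 1.546] wrist_force: [-6.1, 6.1, 0.9]
```

```bash
f(){ grep -E "tool_pos|wrist_force|ee_rot|width|time"|tr '\n' ' ';echo; }
python3 -m handwheel '[[0,0,0,0,0,0],[0,0,0,0,0,0],[0,0,0,0,0,0],[0,0,0,0,0,0],[0,0,0,0,0,0],[0,0,0,0,0,0],[0,0,0,0,0,0]]' -1|f
python3 -m handwheel '[[0,0,-0.1,0,0,0],[0,0,-0.3,0,0,0],[0,0,-0.5,0,0,0],[0,0,-0.7,0,0,0],[0,0,-0.7,0,0,0]]'|f
python3 - <<'E'
from h import *
im,c=snap('wrist','w8.png')
cv2.imwrite('pics/w8c.png',cv2.resize(im[90:340,220:400,::-1],None,fx=2.4,fy=2.4,interpolation=cv2.INTER_CUBIC))
E
```

```text
time: 20.62 tool_pos: [0.4662, -0.2901, 0.0679] ee_rot: [3.138, -0.0, 1.546] wrist_force: [-0.5, -0.4, -0.1] width: 0.0941 
time: 21.03 tool_pos: [0.4689, -0.2926, 0.2182] ee_rot: [3.124, 0.01, 1.546] wrist_force: [0.7, -0.5, 1.2] width: 0.0938
```

View pics/w8c.png

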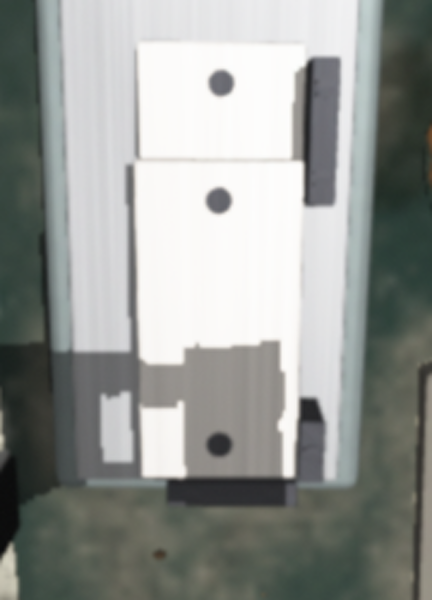

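Both plates look square: the long plate's far end is at crop row 43, and the short one's at row 160, with its near end against the end fence at row 479. A quick numeric check.

```bash
python3 - <<'E'
from h import *
np.set_printoptions(precision=4,suppress=True)
c=viewer.calibration('wrist')
p=lambda x,y,z:ray(c,220+x/2.4,90+y/2.4,z)
for n,q,z in(('L far',(138,42),.059),('L far',(303,44),.059),('S far',(134,160),.073),('S far',(303,160),.073),('S near',(141,478),.073),('S near',(297,479),.073),('side blk inner top',(311,58),.077),('',(306,205),.077),('blk2',(300,445),.077),('end inner top',(170,479),.077),('',(296,480),.077)): print(n,p(*q,z))
print(robot.get_obs()['joint_positions'])
E
```

```text
L far [ 0.4375 -0.1902  0.059 ]
L far [ 0.4952 -0.1922  0.059 ]
S far [ 0.4354 -0.2298  0.073 ]
S far [ 0.4939 -0.2312  0.073 ]
S near [ 0.4317 -0.348   0.073 ]
S near [ 0.4912 -0.3501  0.073 ]
side blk inner top [ 0.4964 -0.1979  0.077 ]
 [ 0.4946 -0.2463  0.077 ]
blk2 [ 0.4921 -0.3348  0.077 ]
end inner top [ 0.4431 -0.3471  0.077 ]
 [ 0.4906 -0.3489  0.077 ]
[-0.662   0.0774  1.3641  0.0024  1.6855 -0.6373]
```

Everything is within about 1.5 mm. On to the second press.

```bash
f(){ tail -0; }
python3 -m handwheel '[[0.15,-0.05,-0.05,0,0,0.1],[0.3,-0.1,-0.1,0,0,0.3],[0.5,-0.15,-0.13,0,0,0.5],[0.7,-0.2,-0.13,0,0,0.7],[0.9,-0.25,-0.13,0,0,0.9],[0.95,-0.25,-0.13,0,0,0.98],[0.95,-0.25,-0.13,0,0,0.98]]' 1 >/dev/null
python3 -m handwheel '[[0,0,0,0,0,0.2],[0,0,0,0,0,0.5],[0,0,0,0,0,0.7],[0,0,0,0,0,0.98],[0,0,0,0,0,0.98]]' >/dev/null
python3 -m handwheel '[[0,0,0,0,0,0.2],[0,0,0,0,0,0.5],[0,0,0,0,0,0.7],[0,0,0,0,0,0.98],[0,0,0,0,0,0.98]]'
python3 - <<'E'
from h import *
print(delta([.425,.109,.27],Ro.from_euler('xyz',[np.pi,0,0])))
E
```

```text
time: 22.5
tool_pos: [0.4199, -0.1001, 0.2322]
ee_rot: [-3.141, -0.001, 0.002]
wrist_force: [0.5, -1.2, 0.5]
width: 0.0008
finger_force: 0.0
[ 2.800e-02 -1.045e+00 -1.880e-01 -1.000e-03 -1.000e-03  4.000e-03]
```

```bash
python3 -m handwheel '[[0,-0.2,-0.05,0,0,0],[0.03,-0.4,-0.1,0,0,0],[0.03,-0.6,-0.15,0,0,0],[0.03,-0.8,-0.19,0,0,0],[0.03,-1,-0.19,0,0,0],[0.03,-1,-0.19,0,0,0]]' >/dev/null
python3 -m handwheel '[[0,0,0,0,0.2,0],[0,0,0,0,0.45,0],[0,0,0,0,0.67,0],[0,0,0,0,0.67,0]]' >/dev/null
python3 -m handwheel '[[0,0,0,0,0.2,0],[0,0,0,0,0.45,0],[0,0,0,0,0.67,0],[0,0,0,0,0.67,0],[0,0,0,0,0.67,0]]'
python3 - <<'E'
from h import *
print(delta([.5147,.1095,.2439],Ro.from_euler('xyz',[np.pi,-.7,0])))
print(delta([.6281,.1094,.1062],Ro.from_euler('xyz',[np.pi,-.7,0])))
E
```

```text
time: 23.75
tool_pos: [0.4239, 0.1003, 0.2698]
ee_rot: [3.14, -0.7, 0.008]
wrist_force: [0.1, 0.3, 0.3]
width: 0.0005
finger_force: 0.0
[ 0.264 -0.043  0.392 -0.006  0.     0.011]
[ 0.255 -0.04   1.283 -0.006  0.     0.011]
```

```bash
python3 -m handwheel '[[0.13,-0.02,0.1,0,0,0.01],[0.26,-0.04,0.2,0,0,0.01],[0.26,-0.04,0.39,0,0,0.01],[0.26,-0.04,0.39,0,0,0.01],[0.26,-0.04,0.39,0,0,0.01]]'
python3 -m handwheel '[[0,0,0.2,0,0,0],[0,0,0.4,0,0,0],[0,0,0.6,0,0,0],[0,0,0.7,0,0,0],[0,0,0.8,0,0,0],[0,0,0.82,0,0,0],[0,0,0.82,0,0,0]]'
python3 - <<'E'
from h import *
print(delta([.6281,.1094,.1062],Ro.from_euler('xyz',[np.pi,-.7,0])))
E
```

```text
time: 24.17
tool_pos: [0.5169, 0.1088, 0.2446]
ee_rot: [-3.138, -0.698, -0.001]
wrist_force: [0.1, 0.5, 0.6]
width: 0.0006
finger_force: 0.0
time: 24.75
tool_pos: [0.6222, 0.1101, 0.1213]
ee_rot: [-3.137, -0.703, -0.001]
wrist_force: [-0.3, 0.2, 0.8]
width: 0.0005
finger_force: 0.0
[-0.026  0.004  0.077 -0.008 -0.007 -0.001]
```

```bash
f(){ grep -E "tool_pos|wrist_force|time"|tr '\n' ' ';echo; }
python3 -m handwheel '[[-0.02,0,0.02,0,0,0],[-0.026,0,0.04,0,0,0],[-0.026,0,0.06,0,0,0],[-0.026,0,0.075,0,0,0],[-0.026,0,0.085,0,0,0],[-0.026,0,0.085,0,0,0]]'|f
python3 -m handwheel '[[0,0,0.005,0,0,0],[0,0,0.005,0,0,0]]'|f
```

```text
time: 25.25 tool_pos: [0.6285, 0.1108, 0.1067] wrist_force: [-4.4, -0.6, 5.9] 
time: 25.42 tool_pos: [0.6287, 0.1108, 0.1066] wrist_force: [-12.3, -1.3, 11.4]
```

It hit bottom again at about 17 N. Retracting.

```bash
python3 -m handwheel '[[0,0,-0.05,0,0,0],[0,0,-0.1,0,0,0],[0,0,-0.2,0,0,0],[0,0,-0.4,0,0,0],[0,0,-0.6,0,0,0],[0,0,-0.8,0,0,0],[0,0,-0.9,0,0,0],[0,0,-0.9,0,0,0],[0,0,-0.9,0,0,0]]'
python3 - <<'E'
from h import *
im,c=snap('top','top1.png'); g=im.min(2); im0=cv2.imread('pics/top0.png')
d=cv2.absdiff(im[:,:,::-1].copy(),im0).max(2)
for n,(u,v,r) in dict(tin=(301,213,14),mould=(364,221,18)).items(): print(n,d[v-r:v+r,u-r:u+r].mean())
for z,n in((.077,'side'),): pass
c=viewer.calibration('top')
m=np.zeros_like(g); m[255:322,375:466]=(g[255:322,375:466]>232)*255
for k in cv2.findContours(m,0,2)[0]:
    if cv2.contourArea(k)>200:
        P=np.array([ray(c,u,v,.066)[:2] for u,v in k[:,0].astype(float)],np.float32)*1000; print(cv2.minAreaRect(P))
E
```

```text
time: 26.17
tool_pos: [0.5119, 0.1101, 0.2428]
ee_rot: [-3.136, -0.708, -0.0]
wrist_force: [-0.2, 0.2, -0.3]
width: 0.0006
finger_force: 0.0
tin 1.149234693877551
mould 1.5910493827160495
((471.4691162109375, -260.620361328125), (182.66879272460938, 78.52735137939453), 88.36273193359375)
```

The tin and mould haven't moved, the stack wasn't touched after the check, and the arm is clear. Handing in.

```bash
python3 -m handwheel '[[0,0,0,0,0,0],[0,0,0,0,0,0],[0,0,0,0,0,0],[0,0,0,0,0,0]]' >/dev/null; python3 -c "
from bench import robot
print(robot.close_job())"
```

```text
the job is handed in; nothing more can be done
None
```

I zeroed the balance, stacked the long and short plates squared against both fences (within about 1.5 mm by camera), pressed the button fully down again and released it, and handed the job in at about 26.6 s of the 72 s; the tin and mould had not moved, I did not check the bottle at the end, and no verdict was returned.

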